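Open the brick cave, fetch the brazed flange, close it again

TASK

The brazed flange stands in the small firebrick cave. Open the cave by setting its long cover brick, its dark cover brick and the loose door brick in its mouth aside on the cooling grate, all three of them; then take out the flange and slip it fully down over the spigot of the checking fixture. Then close the cave again as you found it, door brick in the mouth and both covers lying flat on top, each back where it was, and leave the flux pot and the tin undisturbed.

Things in the scene. Friction and masses are not known exactly. Their poses are not given: they have to be found in the camera images.
- cave: fixed brick cave: dark steel plate 230 (x) x 190 (y) x 4 mm with fixed cream brick walls whose tops are 66 mm above the hearth. Origin: centre of the plate's underside (z = 0); -x points out of its mouth. Side walls: x -60 to +90, y 37 to 87 and -87 to -37 mm; back wall: x 60 to 110 mm. The bay between is 74 mm wide, closed in front and above only by the three loose bricks
- door_brick: loose cream firebrick 50 (x) x 75 (y) x 62 mm high, 0.13 kg, in the cave's mouth under the long brick. Origin: centre of underside. Place: origin at (-72.5, 0, 4) mm in the cave's frame, 75 mm side along the cave's x, so 50 mm stick out before the side walls; 12 mm free at each side between them. Grip across 50 mm, in the cave on the part sticking out (15 mm in front of its middle)
- long_brick: loose long cream firebrick 55 (x) x 200 (y) x 55 mm high, 0.34 kg: front cover. Origin: centre of underside, z up. Place: origin at (-45, 0, 66) mm in the cave's frame, long side along the cave's y, lying on both side walls and on the door brick. Bricks start within 3 mm and 0.03 rad of their places. Grip across the 55 mm side
- dark_brick: loose dark grey firebrick 68 (x) x 100 (y) x 75 mm high, 0.34 kg: rear cover. Origin: centre of underside, z up. Place: origin at (55, 0, 66) mm in the cave's frame, long side along the cave's y, lying on both side walls and the back wall. Grip across the 68 mm side
- flange: the brazed work, loose, 0.22 kg: steel disc 62 mm across, 7 mm thick, with an upright copper tube of 32 mm outer diameter, 56 mm high in all; 26 mm bore right through. Origin: on its axis at the underside. Starts at (0, 0, 4) mm of the cave's frame; both covers overlap its disc, the tube shows between them. Grip the tube; with the bricks gone fingers have room before and behind it (cave's x)
- fixture: fixed checking fixture: blue plate 100 x 100 x 14 mm with a steel boss 54 mm across, its face 17 mm above the hearth, and on it an upright steel spigot 20 mm in diameter up to 50 mm above the hearth, then a cone to a 7 mm tip at 64 mm. Origin: centre of underside, on the spigot's axis, z up. A flange fully home lies flat on the boss, underside 17 mm above the hearth
- grate: fixed cooling grate: flat low steel grid 190 (x) x 210 (y) mm, its top 20 mm above the hearth, with room for all three bricks side by side. Origin: centre of its underside on the hearth, z up
- pot: bystander: small pale enamel flux pot, 63 mm across, 58 mm high. Origin: centre of its underside
- tin: bystander: round metal tin with a paper label, 67 mm across, 74 mm high. Origin: centre of its underside

How it is judged:
On the way, in this order (a step that is already met when the one before it is completed fails the run):
1. the long brick, the dark brick and the door brick all lie on the cooling grate (x of long_brick in the frame of grate between -0.095 and 0.095 m and y of long_brick in the frame of grate between -0.105 and 0.105 m and z of long_brick in the frame of grate between 0.016 and 0.024 m and linear speed of each of long_brick, dark_brick, door_brick below 0.02 m/s and angle between each of long_brick, dark_brick, door_brick's own z axis and vertical below 0.06 rad and x of dark_brick in the frame of grate between -0.095 and 0.095 m and y of dark_brick in the frame of grate between -0.105 and 0.105 m and z of dark_brick in the frame of grate between 0.016 and 0.024 m and x of door_brick in the frame of grate between -0.095 and 0.095 m and y of door_brick in the frame of grate between -0.105 and 0.105 m and z of door_brick in the frame of grate between 0.016 and 0.024 m), for 0.2 s.
2. the flange is fully down over the spigot of the checking fixture (horizontal distance between flange and fixture below 0.006 m and x of flange in the frame of fixture between -0.006 and 0.006 m and y of flange in the frame of fixture between -0.006 and 0.006 m and z of flange in the frame of fixture between 0.014 and 0.02 m and angle between flange's own z axis and vertical below 0.06 rad and linear speed of flange below 0.02 m/s), for 0.2 s.
At the end, for the whole second after the job is handed in: flange flat on the fixture's boss over the spigot (3 mm in height, 6 mm sideways); each of the three bricks back at its place in the cave within 14 mm along the cave's x, 12 mm along y (long brick 15), 3 mm in height, 0.2 rad, lying flat; all at rest (all of step 2 and x of door_brick in the frame of cave between -0.0865 and -0.0585 m and y of door_brick in the frame of cave between -0.012 and 0.012 m and z of door_brick in the frame of cave between 0.001 and 0.007 m and angle between the x axis of door_brick and the y axis of cave, either way round below 0.2 rad and angle between each of door_brick, long_brick, dark_brick's own z axis and vertical below 0.06 rad and linear speed of each of door_brick, long_brick, dark_brick below 0.02 m/s and x of long_brick in the frame of cave between -0.059 and -0.031 m and y of long_brick in the frame of cave between -0.015 and 0.015 m and z of long_brick in the frame of cave between 0.063 and 0.069 m and angle between the x axis of each of long_brick, dark_brick and the x axis of cave, either way round below 0.2 rad and x of dark_brick in the frame of cave between 0.041 and 0.069 m and y of dark_brick in the frame of cave between -0.012 and 0.012 m and z of dark_brick in the frame of cave between 0.063 and 0.069 m); the robot touches nothing.
It fails at once if the pot is moved by more than 15 mm or tipped over (distance of pot from where it was at the start of the episode above 0.015 m or angle between pot's own z axis and vertical above 0.3 rad).
It fails at once if the tin is moved by more than 15 mm or tipped over (distance of tin from where it was at the start of the episode above 0.015 m or angle between tin's own z axis and vertical above 0.3 rad).
It also fails if it takes over 136 s, if anything falls off the work surface, if the arm or the gripper's body presses on something with over 40 N, if the wrist force passes 120 N, or if a joint passes its speed limit or range.

ROBOT

A 7-joint arm with a two-finger parallel gripper is mounted at the origin on a cart in front of the work surface, level with it; the furniture and walls round the work are solid. World frame = base frame: x ahead of the robot, y to its left, z up, the work surface at z = 0. Lengths are in m, angles in rad, forces in N, time in s.
With the tool pointing down it reaches from about 0.425 to 0.95 m from the base axis. Payload 4.7 kg.
Tool frame: the origin (TCP) lies on the centre line of the jaws, within the pads' length; the fingertips stand robot.nose_length ahead of it and the grasp point (between the pads) lies 8 mm behind it (robot.nose_length is the distance from the TCP to the fingertips, in m); z points along the fingers, y is the line along which they close (so a half turn about z gives the same grasp; the last joint's range is limited). The gripper opens to 85 mm and grips with 20 to 120 N. Pads are 22 mm wide; open, the fingers measure 114 mm over their backs; the gripper's body (76 mm by 85 mm) begins 54 mm behind the grasp point. The pads swing forward as they close: fully open they stand 13 mm farther back than shut.
Start: joints at [1.071, 0.469, -0.049, 1.532, 0.024, 1.141, -0.082], TCP at [0.306, -0.602, 0.242] pointing down, gripper open.
Joint ranges: [-2.59, 2.59], [-0.33, 1.99], [-1.39, 1.29], [0.1, 2.45], [-1.04, 4.18], [0.21, 1.99], [-2.66, 2.66]. Speed limits (rad/s): [2.57, 2.57, 3.14, 3.14, 3.14, 3.14, 3.14].

INTERFACE

Orientations are given as [roll, pitch, yaw] about the fixed x, y, z axes, in that order (R = Rz(yaw) Ry(pitch) Rx(roll)).
In Python, from plant import robot gives the robot as it stands. Calls block until the motion is done:
- robot.goto(position, orientation): joint-space move of the TCP to a pose.
- robot.move_straight(position, vel=0.15, attitude=None, contact_N=None): straight line of the TCP; attitude=None keeps the orientation; vel is the mean speed in m/s. With contact_N (N) it stops when the force on the tool has changed by that much, and returns True; else False.
- robot.move_joints(angles): joint-space move.
- robot.grip(opening, strength=None): opening from 0.0 (shut) to 1.0 (fully open); strength is the grip in N (None keeps the last); returns when the fingers have stopped.
- robot.sleep(seconds).
- robot.inverse_kinematics(position, orientation): joint angles nearest the present ones, or None.
- robot.sense(): the state.
- robot.grab_frame(name): name is "side" or "top" or "wrist"; returns a dict with "image" (400x640x3 uint8, red, green, blue), "range_z" (400x640 float32, m along the optical axis (not along the pixel's ray), 0 where there is no reading), "fx", "fy", "cx", "cy" (pixels), "R" (3x3) and "t" (3): a world point X has camera coordinates R X + t. Camera axes: x right, y down, z forward; pixel columns grow to the right and rows downward; lengths in m; the calibration is good to about 2 mm. The wrist camera is an equidistant fisheye: a pixel r from the principal point sees the ray r / f radians off the axis. A picture is of the moment at which its call begins.
A pose or a line that the arm cannot do raises robot.IKError and nothing moves.
- robot.close_job(): hands the job in; it is judged then, once.
The state is a dict: "t": time; "joint_pos": joint angles; "joint_velocities": joint speeds; "effort": joint torques, N m; "tcp_pos": TCP position; "tcp_rot": TCP orientation; "wrist_force": force on the tool from outside, world axes, zero at the start; "torque": the same for the moment, N m; "opening": opening from 0.0 (shut) to 1.0 (fully open); "gripper_force": force on a finger pad.
Only numpy, scipy, OpenCV 4.12 (cv2) and the standard library are available. Lean on these libraries where they do the work, as an engineer would, in place of code of your own. Each camera call takes 0.05 s, during which the arm holds its last target. There are 200 camera calls.

## Working session

There is one attempt and no reset: what is moved stays moved. The work goes in short steps, each a Python script; the robot and the scene stay as the last script left them, time stands still between calls to the robot, and variables do not carry over. Pictures are saved under pics/ and viewed, at most 14 in all, crops included, and the job is handed in when it is done.

```bash
ls; mkdir -p pics
python3 - <<'E'
from plant import robot
import cv2,numpy as np
print(robot.nose_length, robot.sense())
for n in ["top","side"]:
    f=robot.grab_frame(n); cv2.imwrite(f"pics/{n}0.png",f["image"][:,:,::-1]); np.savez(f"pics/{n}0.npz",**f)
    print(n,f["fx"],f["fy"],f["cx"],f["cy"],f["R"],f["t"])
E
```

```text
pics
0.011 {'t': 0.0, 'joint_pos': array([ 1.07113522,  0.46945926, -0.04861604,  1.53371406,  0.02408732,
        1.14100649, -0.08231279]), 'joint_velocities': array([-0.00073595,  0.00055156,  0.00080448, -0.00178629, -0.0008249 ,
       -0.00161596,  0.00112108]), 'effort': array([ 9.22794811e-06, -5.10308075e+01, -4.68103972e-02, -2.37709022e+01,
        1.05464397e-02,  7.55717367e-03, -2.82730451e-05]), 'tcp_pos': array([ 0.30591848, -0.6010498 ,  0.24124093]), 'tcp_rot': array([-3.13959135e+00,  5.37008115e-05,  4.70793972e-01]), 'wrist_force': array([ 0.06564367,  0.45437703, -0.41517131]), 'torque': array([0.02594748, 0.00847892, 0.02026378]), 'gripper_force': 0.0, 'opening': 1.0008127019253386}
top 493.4014616909251 493.4014616909251 318.2992734764014 201.6916636925821 [[ 0.02072736 -0.99972699 -0.01078523]
 [-0.99797263 -0.0200393  -0.06040742]
 [ 0.0601748   0.01201545 -0.99811554]] [-0.03037158  0.49051593  1.23830638]
side 425.9692950930867 425.9692950930867 312.81185393080403 205.32363153431183 [[-0.90688052 -0.42135494  0.00526742]
 [-0.35279242  0.75235903 -0.55632131]
 [ 0.23044574 -0.50637526 -0.83095057]] [0.4258355  0.24426065 0.78883501]
```

View pics/top0.png

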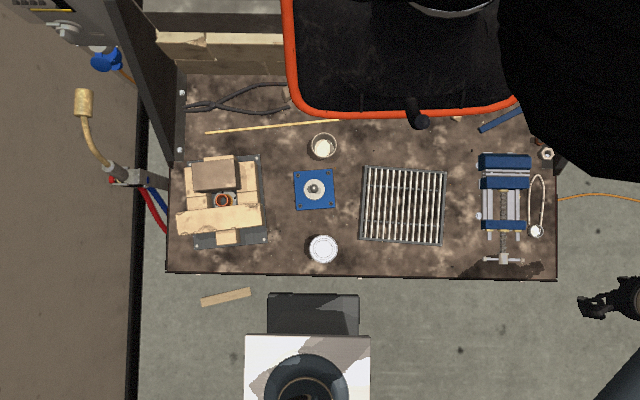

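View pics/side0.png

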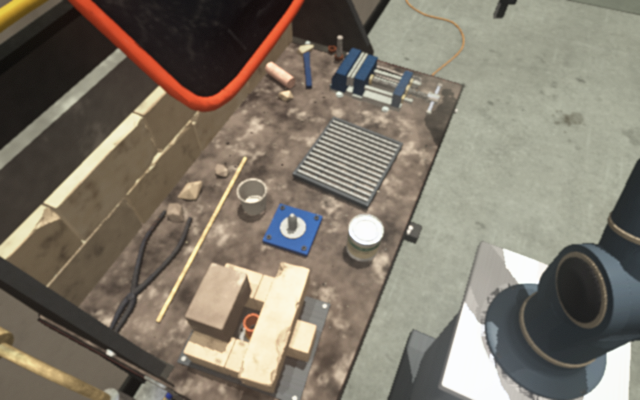

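The top view shows the cave at about (222,200), fixture (315,188), grate (403,205), pot (322,146) and tin (322,248). Next I'll rectify the top view into a metric map.

```bash
cat > cam.py <<'E'
import numpy as np,cv2
def pts(f):
    z=f["range_z"].astype(float);v,u=np.mgrid[:400,:640]
    c=np.stack([(u-f["cx"])/f["fx"]*z,(v-f["cy"])/f["fy"]*z,z],-1)
    p=(c-f["t"])@f["R"]; p[z==0]=np.nan; return p
def load(n): return dict(np.load(n))
def ray(f,u,v,h):
    d=np.array([(u-f["cx"])/f["fx"],(v-f["cy"])/f["fy"],1])@f["R"]; o=-f["t"]@f["R"]
    return (o+d*(h-o[2])/d[2])[:2]
E
python3 - <<'E'
from cam import *
f=load("pics/top0.npz");p=pts(f)
im=f["image"][:,:,::-1].copy()
cv2.imwrite("pics/c1.png",cv2.resize(im[140:265,165:265],None,fx=5,fy=4.8,interpolation=cv2.INTER_CUBIC)[:600])
cv2.imwrite("pics/c2.png",cv2.resize(im[130:270,285:455],None,fx=4.2,fy=4.2,interpolation=cv2.INTER_CUBIC))
def h(u,v): return np.round(p[v,u],3)
for n,(u,v) in dict(dark=(214,174),long=(222,220),door=(227,238),wall=(190,190),pot=(322,146),tin=(322,248),spig=(315,188),plate=(300,205),grate=(403,205),hearth=(340,220),hose=(300,105),bag=(400,60),burner=(120,176),cyl=(500,190),hearth2=(200,260),left=(160,100)).items(): print(n,h(u,v))
# rects by height for bricks
def rect(m,name):
    m=m.astype(np.uint8)
    n,l,s,c=cv2.connectedComponentsWithStats(m); i=1+np.argmax(s[1:,4]); q=p[l==i][:,:2]
    print(name,len(q),cv2.minAreaRect((q*1000).astype(np.float32)), np.median(p[l==i][:,2]))
Z=p[...,2];roi=np.zeros_like(Z,bool);roi[140:260,165:275]=1
rect(roi&(Z>.128)&(Z<.155),"dark");rect(roi&(Z>.105)&(Z<.126),"long");rect(roi&(Z>.055)&(Z<.075),"walls")
r2=np.zeros_like(roi);r2[150:255,350:455]=1
rect(r2&(Z>.012)&(Z<.03),"grate")
r3=np.zeros_like(roi);r3[160:220,285:345]=1
rect(r3&(Z>.008)&(Z<.08),"fixture");rect(r3&(Z>.03),"spigot")
for nm,s in dict(pot=(120,165),tin=(225,270)).items():
    r=np.zeros_like(roi);r[s[0]:s[1],300:345]=1; rect(r&(Z>.04)&(Z<.09),nm)
E
```

```text
dark [0.542 0.219 0.141]
long [0.438 0.201 0.122]
door [0.395 0.199 0.063]
wall [0.51  0.293 0.068]
pot [ 0.636 -0.027  0.002]
tin [ 0.376 -0.032  0.073]
spig [ 0.522 -0.012  0.061]
plate [0.482 0.026 0.017]
grate [ 0.486 -0.233  0.026]
hearth [ 0.446 -0.077 -0.   ]
hose [0.657 0.015 0.334]
bag [ 0.697 -0.154  0.475]
burner [0.526 0.407 0.209]
cyl [ 0.525 -0.462  0.066]
hearth2 [ 0.336  0.28  -0.002]
left [0.717 0.356 0.123]
dark 1268 ((541.9866943359375, 220.81195068359375), (66.72583770751953, 101.67782592773438), 7.1459879875183105) 0.14073331500596736
long 2000 ((441.59332275390625, 209.92108154296875), (55.259307861328125, 200.0669403076172), 8.132607460021973) 0.12037843499439121
walls 744 ((532.8152465820312, 157.30679321289062), (103.93338775634766, 50.94355392456055), 6.5495219230651855) 0.0657729619668745
grate 3195 ((487.0762634277344, -234.40670776367188), (211.01808166503906, 190.03607177734375), 86.56316375732422) 0.01931068207017135
fixture 1520 ((523.5479736328125, -8.842506408691406), (100.3380355834961, 99.87437438964844), 5.379483699798584) 0.014742071729511367
spigot 53 ((522.9429931640625, -8.379801750183105), (18.55941390991211, 17.55223846435547), 4.235295295715332) 0.05559104328014604
pot 138 ((630.4086303710938, -31.22820281982422), (61.406551361083984, 61.66327667236328), 16.20688819885254) 0.0559893926988697
tin 615 ((374.90155029296875, -35.89973068237305), (65.05149841308594, 65.00431823730469), 1.6408814191818237) 0.07290888488061549
```

View pics/c1.png

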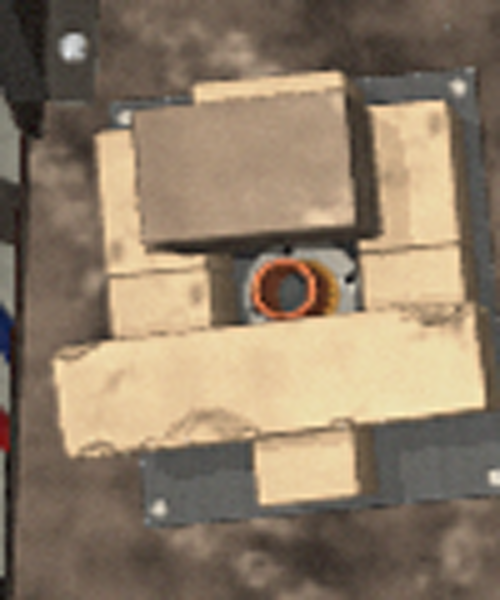

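View pics/c2.png

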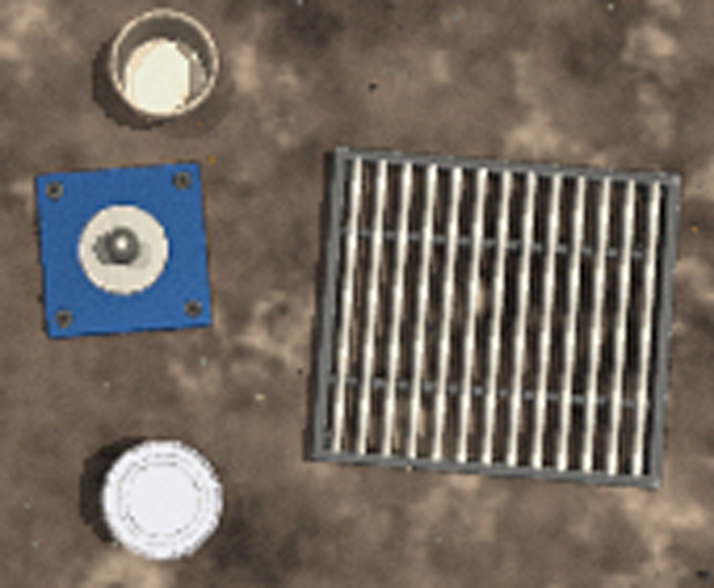

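Crop 1 shows the plate's bolts at (124,118), (458,87), (160,508) and (497,478), with the tube ring at (285,288). Crop 2 shows the spigot tip near (120,243), and the grate is clear. I'll refine the cave pose and write the helpers.

```bash
cat > h.py <<'E'
import numpy as np
from plant import robot
PI=np.pi
CAVE=(.4868,.2147,.113); GRATE=(.4871,-.2344,-.060); FIX=(.5233,-.0086)
def W(fr,x,y=0):
    c,s=np.cos(fr[2]),np.sin(fr[2]); return np.array([fr[0]+c*x-s*y,fr[1]+s*x+c*y])
def st(p,z,vel=.15,yaw=None,c=None):
    return robot.move_straight([p[0],p[1],z],vel=vel,attitude=None if yaw is None else [PI,0,yaw],contact_N=c)
def info(m=""):
    s=robot.sense(); print(m,"t%.1f"%s["t"],"tcp",np.round(s["tcp_pos"],4),"open %.3f F %.1f"%(s["opening"],s["gripper_force"]),"w",np.round(s["wrist_force"],1),flush=True)
def pick(p,yaw,z,pre=1.0,up=.22,N=60,first=False):
    if first: robot.goto([p[0],p[1],up],[PI,0,yaw]); robot.grip(pre)
    else: st(p,up,.3,yaw); robot.grip(pre)
    st(p,z+.02,.2); 
    if st(p,z,.06,c=15): info("CONTACT in descent")
    robot.grip(0,N); info("gripped"); st(p,up,.2); info("lifted")
def place(p,yaw,z,rel,up=.22,c=6,over=.004):
    st(p,up,.3,yaw); st(p,z+.012,.2)
    hit=st(p,z-over,.03,c=c); info("place hit=%s"%hit)
    robot.grip(rel); st(p,up,.25)
E
python3 - <<'E'
from cam import *
from h import *
f=load("pics/top0.npz")
b=[ray(f,165+x/5,140+y/4.8,.006) for x,y in [(124,118),(458,87),(160,508),(497,478)]]
b=np.array(b);print(b,b.mean(0)); 
d=b[0]-b[2];e=b[1]-b[3];print(np.arctan2(d[1],d[0]),np.arctan2(e[1],e[0]), [np.arctan2(-(v)[0]*-1,-(v)[1]) for v in (b[1]-b[0],b[3]-b[2])])
print("tube",ray(f,165+285/5,140+288/4.8,.060), "spig",ray(f,285+121/4.2,130+242/4.2,.064))
print("door top corners",[ray(f,165+x/5,140+y/4.8,.066) for x,y in [(260,504),(358,494)]], "expect",W(CAVE,-110,0)/1 if 0 else W(CAVE,-.110,.025),W(CAVE,-.110,-.025))
for n,(q,z,y) in dict(a=(W(CAVE,-.045),.22,1.68),b=(W(CAVE,-.0875),.032,.113),c=(W(CAVE,.055),.22,1.68),d=(W(GRATE,-.065),.04,1.51),e=(W(GRATE,.025,-.06),.04,-.06),g=(W(GRATE,.04,.052),.04,1.51),f=(FIX,.04,1.68)).items():
    print(n,robot.inverse_kinematics([q[0],q[1],z],[PI,0,y]))
E
```

```text
[[0.58065644 0.31270224]
 [0.60070124 0.14088483]
 [0.37260187 0.28668058]
 [0.39208629 0.11506908]] [0.48651146 0.21383419]
0.12442520003447029 0.12312237618588247 [np.float64(0.11613838447773038), np.float64(0.11305378883475417)]
tube [0.487714   0.21537937] spig [ 0.52228421 -0.00926702]
door top corners [array([0.37769141, 0.22273096]), array([0.38373068, 0.17522576])] expect [0.37468256 0.22713699] [0.38032054 0.17745588]
a [ 0.36191252  0.37867395 -1.09557527  1.94641658  0.38885302  1.04925962
 -0.7952953 ]
b [-0.13277301  0.48784643 -0.53014533  2.20593781  0.46607765  0.55556009
 -2.47219743]
c [ 0.23963611  0.51716538 -0.96596569  1.74122531  0.46585382  1.13239862
 -0.76037982]
d [ 0.70017723  0.47679279 -0.35560845  2.13973545  0.29988778  0.57147965
  0.06621226]
e [ 0.48081706  0.57304372 -0.03415717  1.90663524  0.03011159  0.66239935
 -1.20242954]
g [ 0.5588037   0.57592539 -0.39155572  1.9539163   0.3388483   0.67546899
 -0.10375656]
f [ 0.33555254  0.55460885 -0.51200814  2.0371909   0.43661587  0.65620369
 -0.35508763]
```

```bash
sed -i 's/^CAVE=([^)]*)/CAVE=(.4868,.2145,.117)/' h.py
python3 - <<'E'
from h import *
yc=CAVE[2]+PI/2; yg=GRATE[2]+PI/2
L=W(CAVE,-.045,0)
L=np.array([.4416,.2099])
pick(L,yc+.02,.088,pre=.88,first=True)
place(W(GRATE,-.063),yg,.042,.9)
info("end")
E
```

```text
CONTACT in descent t4.3 tcp [0.4435 0.2109 0.0969] open 0.879 F 4.1 w [-2.7 -3.1 11.5]
gripped t4.6 tcp [0.4441 0.2118 0.0979] open 0.637 F 62.6 w [-1.1 -1.2 16. ]
lifted t5.4 tcp [0.4409 0.2088 0.2186] open 0.634 F 63.7 w [-0.4 -0.6 -3.3]
place hit=True t8.2 tcp [ 0.4249 -0.2311  0.0519] open 0.631 F 64.9 w [-1.7 -0.3  5.4]
end t9.4 tcp [ 0.4231 -0.2305  0.2188] open 0.900 F 0.0 w [-0.1 -0.1  0.6]
```

Run:
```python
from h import *
import cv2
a=robot.grab_frame("top");b=robot.grab_frame("side");np.savez("pics/top1.npz",**a);np.savez("pics/side1.npz",**b)
im=np.hstack([cv2.resize(a["image"][120:270,160:460],(600,300)),]);im2=cv2.resize(b["image"][100:400,150:450],(600,290))
cv2.imwrite("pics/m1.png",np.vstack([im,im2])[:,:,::-1])
```

```text
(no output)
```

View pics/m1.png

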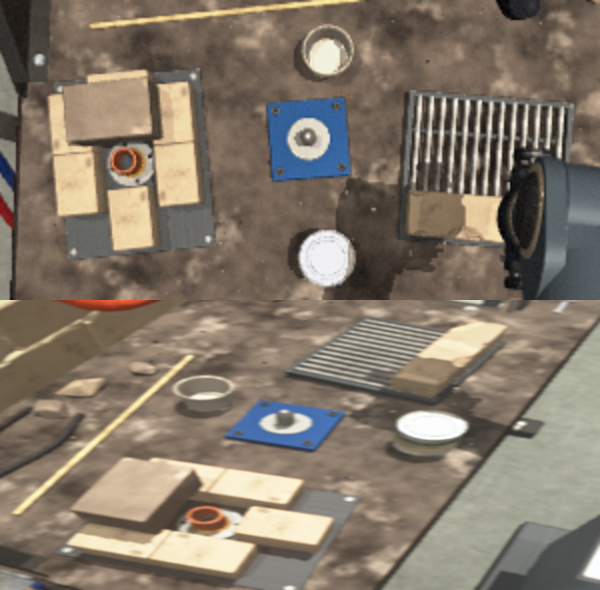

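The long brick lies on the grate and the rest looks undisturbed. The arm touched something lightly during that descent, so I'll re-measure the dark brick, door and tube from depth and then lift the dark brick.

```bash
cat > rect.py <<'E'
from cam import *
def rect(f,x0,x1,y0,y1,z0,z1,name=""):
    p=pts(f);m=(p[...,0]>x0)&(p[...,0]<x1)&(p[...,1]>y0)&(p[...,1]<y1)&(p[...,2]>z0)&(p[...,2]<z1)
    n,l,s,c=cv2.connectedComponentsWithStats(m.astype(np.uint8));i=1+np.argmax(s[1:,4]);q=p[l==i]
    r=cv2.minAreaRect((q[:,:2]*1000).astype(np.float32));print(name,len(q),[np.round(k,1) for k in r],"z %.4f"%np.median(q[:,2]),flush=True);return r
E
python3 - <<'E'
from h import *
from rect import *
f=load("pics/top1.npz")
rect(f,.36,.62,.1,.32,.128,.155,"dark")
rect(f,.37,.46,.165,.24,.055,.08,"door")
rect(f,.46,.51,.19,.24,.052,.07,"tube")
yc=CAVE[2]+PI/2; yg=GRATE[2]+PI/2
D=np.array([.542,.2208])
pick(D,yc,.105,pre=1.0)
place(W(GRATE,.042,.054),yg,.059,1.0)
info("end")
robot.goto([.42,-.1,.3],[PI,0,yg])
a=robot.grab_frame("top");np.savez("pics/top2.npz",**a)
rect(a,.36,.62,-.36,-.1,.085,.105,"dark on grate")
rect(a,.36,.62,-.36,-.1,.065,.082,"long on grate")
E
```

```text
dark 1266 [array([541.8, 220.5]), array([ 66.6, 100.3]), np.float64(6.6)] z 0.1407
door 638 [array([417.9, 205.3]), array([74.7, 51.3]), np.float64(7.5)] z 0.0656
tube 56 [array([488.3, 216. ]), array([29.6, 30.3]), np.float64(69.4)] z 0.0601
gripped t12.9 tcp [0.5421 0.2211 0.1055] open 0.781 F 68.4 w [-0.6  0.5  2.8]
lifted t13.6 tcp [0.5413 0.2198 0.2186] open 0.782 F 67.8 w [ 0.5 -0.6 -2.8]
place hit=True t16.4 tcp [ 0.5327 -0.1834  0.0595] open 0.783 F 68.8 w [-0.7  0.4  4.4]
end t17.6 tcp [ 0.5312 -0.1832  0.2187] open 0.998 F 0.0 w [-0.4  0.4  0.3]
dark on grate 1120 [array([ 533.6, -183. ]), array([100.1,  66.2]), np.float64(86.5)] z 0.0947
long on grate 778 [array([ 423.2, -286.8]), array([88.2, 54.9]), np.float64(86.8)] z 0.0746
```

Run:
```python
from h import *
from rect import *
p=np.array([.403,.2035]); 
k=None
for off in (0,PI,-PI):
    a=robot.inverse_kinematics([*p,.04],[PI,0,.122+off]);g=W(GRATE,.025,-.062);b=robot.inverse_kinematics([*g,.06],[PI,0,GRATE[2]+off]);print(off,a,b)
    if k is None and a is not None and b is not None and abs(a[6])<2.4: k=off
print("off",k)
pick(p,.122+k,.036,pre=.85,first=True)
place(W(GRATE,.025,-.062),GRATE[2]+k,.052,.85)
info("end")
robot.goto([.42,-.0,.3],[PI,0,CAVE[2]+PI/2])
a=robot.grab_frame("top");np.savez("pics/top3.npz",**a)
cv2.imwrite("pics/t3.png",cv2.resize(a["image"][120:270,160:460],(800,400),interpolation=cv2.INTER_CUBIC)[:,:,::-1])
rect(a,.38,.62,-.36,-.1,.085,.105,"dark on grate")
rect(a,.38,.455,-.36,-.1,.065,.082,"long on grate")
rect(a,.48,.62,-.36,-.24,.075,.09,"door on grate")
rect(a,.46,.51,.19,.24,.052,.07,"tube")
rect(a,.48,.57,-.04,.03,.03,.08,"spigot")
rect(a,.46,.59,-.08,.06,.009,.08,"fixplate")
```

```text
0 [ 2.05350753e-03  5.15387115e-01 -6.93141941e-01  2.19088460e+00
  5.73282759e-01  6.19489520e-01 -2.55651255e+00] [ 0.87994662  0.61759795 -0.57270953  1.87142643  0.45924304  0.78657973
 -1.5708453 ]
3.141592653589793 [ 0.02567741  0.52511071 -0.72406171  2.1897155   0.59857322  0.63026658
  0.56174035] [ 1.2058682   0.85625306 -1.11192725  1.85392934  0.90156269  1.04219266
  1.22429867]
-3.141592653589793 [ 0.02567741  0.52511071 -0.72406171  2.1897155   0.59857322  0.63026658
  0.56174035] [ 1.2058682   0.85625306 -1.11192725  1.85392934  0.90156269  1.04219266
  1.22429867]
off 3.141592653589793
gripped t21.6 tcp [0.4033 0.2038 0.0364] open 0.576 F 62.2 w [1.1 0.4 3.6]
lifted t22.6 tcp [0.4023 0.2027 0.2188] open 0.576 F 62.1 w [ 0.7 -0.9 -1.5]
place hit=True t25.9 tcp [ 0.5087 -0.2981  0.0525] open 0.578 F 62.6 w [-0.8 -0.2  4.5]
end t27.1 tcp [ 0.5072 -0.2978  0.2186] open 0.849 F 0.0 w [-0.8 -0.3 -0.2]
dark on grate 1163 [array([ 533.7, -183.2]), array([100.1,  66.6]), np.float64(86.3)] z 0.0945
long on grate 1809 [array([ 426.4, -231.3]), array([199.5,  54.8]), np.float64(86.6)] z 0.0743
door on grate 653 [array([ 523.3, -298.4]), array([50.8, 75.3]), np.float64(86.9)] z 0.0815
tube 59 [array([487.8, 216.7]), array([29.4, 30.8]), np.float64(0.6)] z 0.0595
spigot 54 [array([523. ,  -8.3]), array([17.3, 18.5]), np.float64(89.5)] z 0.0561
fixplate 968 [array([523.8,  -8.8]), array([99.9, 99.8]), np.float64(5.5)] z 0.0147
```

View pics/t3.png

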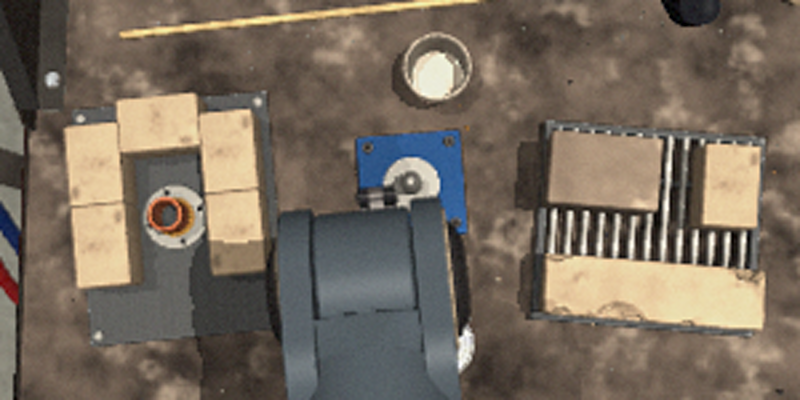

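All three bricks lie flat on the grate at (605,170), (728,185) and (650,290). The flange stands free at (167,213), so I'll take it now.

Run:
```python
from h import *
from rect import *
yc=CAVE[2]+PI/2
F=np.array([.4879,.2161]); X=np.array([.5233,-.0086])
pick(F,yc,.034,pre=.6,first=True,up=.2)
st(X,.2,.25,yc); robot.sleep(.3)
s=robot.sense()["tcp_pos"]; print(s)
w=robot.grab_frame("side");cv2.imwrite("pics/s4.png",cv2.resize(w["image"][100:300,180:440],(780,600))[:,:,::-1])
hit=st(X,.100,.15); 
hit=st(X,.044,.04,c=10); info("hit=%s"%hit)
```

```text
gripped t31.5 tcp [0.4881 0.2163 0.0344] open 0.365 F 59.1 w [-0.6 -0.1  2.7]
lifted t32.5 tcp [0.4871 0.2153 0.1986] open 0.362 F 59.5 w [ 0.2  0.3 -2.8]
[ 0.52322155 -0.00760143  0.20012116]
hit=True t35.9 tcp [ 0.5232 -0.0086  0.0474] open 0.364 F 60.3 w [-0.1 -0.6  6.1]
```

Run:
```python
from h import *
from rect import *
X=np.array([.5233,-.0086])
robot.grip(.6); st(X,.2,.2); info("released")
pick(W(GRATE,.025,-.062),GRATE[2]+PI,.052,pre=.85,first=True)
a=robot.grab_frame("top");np.savez("pics/top5.npz",**a)
rect(a,.48,.57,-.05,.035,.066,.085,"flange tube top")
rect(a,.48,.57,-.05,.035,.0195,.085,"flange disc")
place(W(CAVE,-.0875),CAVE[2]+PI,.036,.75)
info("door placed")
robot.goto([.42,-.0,.3],[PI,0,CAVE[2]+PI/2])
a=robot.grab_frame("top");np.savez("pics/top6.npz",**a)
rect(a,.37,.46,.165,.24,.055,.08,"door")
print("want",W(CAVE,-.0725))
```

```text
released t37.2 tcp [ 0.5224 -0.009   0.1989] open 0.600 F 0.0 w [-0.2 -0.1 -0.2]
gripped t40.7 tcp [ 0.5086 -0.2977  0.0524] open 0.576 F 63.0 w [0.  0.3 2. ]
lifted t41.7 tcp [ 0.5074 -0.2979  0.2186] open 0.583 F 62.8 w [ 0.4  0.2 -1.7]
flange tube top 51 [array([524.1,  -7.5]), array([29.6, 29.3]), np.float64(47.4)] z 0.0727
flange disc 452 [array([523.7,  -7.6]), array([58.7, 58.1]), np.float64(1.2)] z 0.0263
place hit=True t45.1 tcp [0.4004 0.2044 0.0363] open 0.582 F 63.4 w [ 0.5 -1.2  6.9]
door placed t46.2 tcp [0.3993 0.2034 0.2188] open 0.749 F 0.0 w [-0.5  0.5  0.7]
door 640 [array([415.6, 205.8]), array([75.1, 50.7]), np.float64(7.7)] z 0.0655
want [0.41479566 0.20603684]
```

Run:
```python
from h import *
from rect import *
yc=CAVE[2]+PI/2; yg=GRATE[2]+PI/2
pick(W(GRATE,-.063),yg,.054,pre=.88,first=True)
place(W(CAVE,-.045),yc,.100,.85)
info("long placed")
pick(W(GRATE,.042,.054),yg,.059,pre=1.0)
place(W(CAVE,.055),yc,.105,1.0)
info("dark placed")
robot.goto([.36,-.2,.3],[PI,0,yc])
a=robot.grab_frame("top");b=robot.grab_frame("side");np.savez("pics/top7.npz",**a)
rect(a,.36,.62,.1,.32,.128,.155,"dark"); print(W(CAVE,.055))
rect(a,.36,.62,.1,.32,.105,.126,"long"); print(W(CAVE,-.045))
rect(a,.48,.57,-.05,.035,.066,.085,"flange tube top")
rect(a,.33,.43,-.1,.02,.05,.09,"tin")
im=cv2.resize(a["image"][120:270,160:460],(600,300));im2=cv2.resize(b["image"][100:400,150:450],(600,290))
cv2.imwrite("pics/m7.png",np.vstack([im,im2])[:,:,::-1])
```

```text
gripped t50.1 tcp [ 0.4249 -0.2306  0.0545] open 0.633 F 64.7 w [1.  0.1 4.2]
lifted t51.1 tcp [ 0.423  -0.2304  0.2187] open 0.632 F 64.0 w [-0.1 -0.7 -4.2]
place hit=True t53.8 tcp [0.4427 0.2093 0.1005] open 0.634 F 65.1 w [-0.4 -1.5  4.6]
long placed t54.8 tcp [0.4418 0.2086 0.2195] open 0.853 F 0.0 w [-0.7 -0.3  0.2]
gripped t58.2 tcp [ 0.5329 -0.1829  0.0595] open 0.779 F 68.7 w [0.5 0.2 1.9]
lifted t59.2 tcp [ 0.5311 -0.1831  0.2185] open 0.777 F 68.3 w [ 0.8 -1.5 -3.4]
place hit=True t61.8 tcp [0.542  0.2211 0.1055] open 0.782 F 68.9 w [0.2 0.  4.3]
dark placed t62.8 tcp [0.5412 0.2205 0.2197] open 1.000 F 0.0 w [ 0.1  0.8 -0.8]
dark 1264 [array([543.1, 220.6]), array([ 66.6, 100.8]), np.float64(6.6)] z 0.1408
[0.54142398 0.22092033]
long 2002 [array([444.3, 208.1]), array([ 55.1, 201.1]), np.float64(6.7)] z 0.1204
[0.44210765 0.209247  ]
flange tube top 51 [array([524.1,  -7.5]), array([29.5, 29.4]), np.float64(45.5)] z 0.0725
tin 615 [array([374.9, -35.8]), array([65. , 65.1]), np.float64(1.2)] z 0.0729
```

View pics/m7.png

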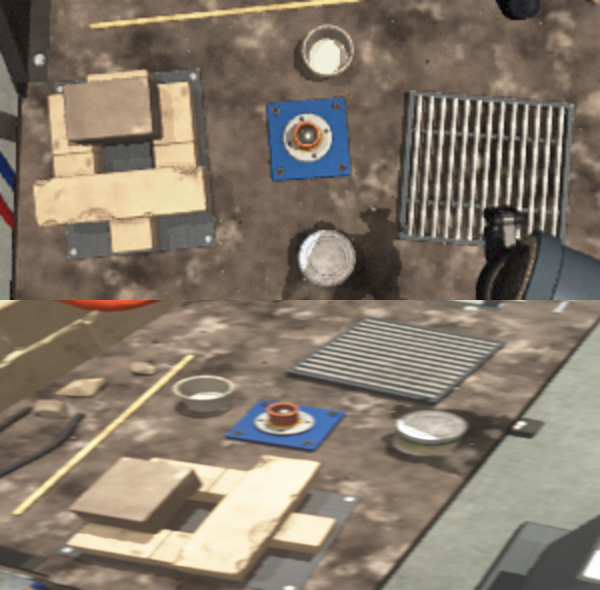

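The picture shows the cave closed again, the flange home on the boss at (307,135), and the pot and tin unmoved, so I'm handing in.

```bash
python3 -c "
from plant import robot
print(robot.close_job())"
```

```text
the job is handed in; nothing more can be done
None
```

I handed the job in at about 64 s of the 136 s: the flange is fully down on the spigot, the door brick and both covers measure within about 3 mm of their places, and the pot and tin are undisturbed; the hand-in returned no verdict.

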